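# Rig the spring rule across the chart tray

### The arm

A 6-joint arm with a two-finger parallel gripper is mounted at the origin on the work surface. World frame = base frame: x ahead of the robot, y to its left, z up, the work surface at z = 0. Lengths are in m, angles in rad, forces in N, time in s.
With the tool pointing down it reaches from about 0.325 to 1 m from the base axis. Payload 5.1 kg.
Tool frame: the origin (TCP) lies on the centre line of the jaws, within the pads' length; the fingertips stand 14 mm ahead of it and the grasp point (between the pads) lies 5 mm behind it; z points along the fingers, y is the line along which they close (so a half turn about z gives the same grasp; the last joint's range is limited). The gripper opens to 85 mm and grips with 20 to 120 N. Pads are 22 mm wide; open, the fingers measure 114 mm over their backs; the gripper's body (76 mm by 85 mm) begins 54 mm behind the grasp point. The pads swing forward as they close: fully open they stand 13 mm farther back than shut.
Start: joints at [1.018, 0.124, 1.65, -0, 1.367, -0.083], TCP at [0.294, 0.58, 0.245] pointing down, gripper open.
Joint ranges: [-2.61, 2.61], [-1.02, 2.33], [0.03, 2.71], [-1.35, 4.49], [0.32, 2.68], [-2.91, 2.91]. Speed limits (rad/s): [2.57, 2.57, 3.14, 3.14, 3.14, 3.14].

### API

Orientations are given as a rotation vector (axis times angle).
In Python, from workcell import r gives the robot as it stands.
- The arm moves only by the tool arm_command, never from a script. Its argument "moves" is a list of rows, each a list of 5 numbers: the closure, from -1 (fully open) to 1 (shut), so that 0 is half open, then the shift along the tool's x, y, z in cm, then the turn about the tool's z in rad. In form: [[hand, dx, dy, dz, spin], ...]. A call has 1 to 8 rows; each row shifts and turns the commanded pose from where the row before left it, along the tool's axes as they then stand; what a row does not reach is not made up. A row lasts 1/8 s, in which the tool goes at most 62.5 mm and 10.7 degrees, less where a joint would pass 70% of its speed; a pose out of reach is approached as far as the arm can. A call with a gripper value outside its range is refused whole. The fingers move at their own pace and stop on an object; "newtons" is the grip in N (left out, the last holds). Time passes only in rows, so rows that do not move let the fingers close. It gives the time, the measured TCP pose, the force, the opening and the grip force at its end, in the units of the state.
- r.get_state(): the state, without advancing time (a new reading comes with each control period).
- r.get_image(name): name is "scene" or "top" or "wrist"; returns a dict with "frame" (420x560x3 uint8, red, green, blue), "mtx" (3x3 intrinsics, pixels), "cam_to_world" (4x4, takes a point from camera to world coordinates); the wrist camera has in their place "tool_from_camera" (4x4, takes a point from camera to tool coordinates, whose origin is the TCP and whose axes are the flange's). Camera axes: x right, y down, z forward; pixel columns grow to the right and rows downward; lengths in m; the calibration is good to about 2 mm. A picture is of the moment at which its call begins: read the wrist's pose just before it. There is no depth.
- r.sign_off(): hands the job in; it is judged then, once.
The state is a dict: "time": time; "joint_positions": joint angles; "dq": joint speeds; "effort": joint torques, N m; "ee_pos": TCP position; "ee_rot": TCP orientation; "contact_force": force on the tool from outside, world axes, zero at the start; "ft_torque": the same for the moment, N m; "width": finger opening in m; "grip_force": force on a finger pad.
Only numpy, scipy, OpenCV 4.12 (cv2) and the standard library are available. Lean on these libraries where they do the work, as an engineer would, in place of code of your own. Each camera call takes 0.05 s, during which the arm holds its last target. There are 200 camera calls.

### The job

Pick up the retractable rule by its case, hook its steel end over the dark batten in the pull-out tray, and draw the case back towards the toothed rail against the spring until the pull on the hook is about 8 newtons. Lock it by lowering the case's fin into the rail at that place, fully down, so that the hook stays drawn against the batten with 8 newtons give or take 1.5, and let go. Never strain the blade above 20 newtons, press gently (the rule and the tray never bear on each other with more than 45 newtons), and leave the compass, torch and paperweight where they are.

Things in the scene. Friction and masses are not known exactly. Their poses are not given: they have to be found in the camera images.
- rule_grip (a point): Centre of the case of the loose retractable rule, 24 mm above its underside. Grey plastic case 110 long (x) x 36 wide (y) x 48 mm high, about 0.4 kg; x points along the blade to the hook end, z up. It stands on two black skids 11 mm high along its long sides. Grip it across its 36 mm width; the upper 37 mm of its sides are flat.
- rule_fin (a point): Lower edge of the steel cross fin under the case: straight below the case's centre, between the skids, 3 mm above the underside of the skids; 3 mm thick (x), 24 mm wide (y), edge rounded. Axes as the case.
- blade: Steel blade sliding straight out of the case's +x end, 18 mm wide, 3 thick, lower face 20 mm above the skids' underside, ending in a hook: a plate 4 mm thick, 24 wide, reaching down to 2 mm above the skids' underside. Origin on the hook's inner face (towards the case), 9 mm above the skids' underside; x points out of the case. With the blade in, it is 165 mm ahead of the case's centre.
- blade_root (a point): Point on the blade 110 mm behind the hook's inner face: at the case's end when the blade is in. A spring in the case draws the blade in, with 1 to 2 N at rest and steadily more as it is drawn out (75 mm at most); its stiffness, 100 to 250 N/m, is not given. What counts is the force between hook and batten, the spring's pull. Hook and batten also rub as the case goes down.
- tray: Fixed shallow wooden tray 420 long (x) x 150 wide (y) x 18 mm high, walls 5 mm, floor 6 mm thick (its top 6 mm above the origin). Origin at the centre of its underside; x points along it from toothed rail to batten, z up. The rule is to lie along its middle (y = 0), hook end to +x, skids on the floor on both sides of the rail.
- rail_mid (a point): Middle of the toothed rail on the tray floor, at the tooth tops, 8 mm above the floor, 90 mm behind (-x) the tray's origin; axes as the tray. 14 mm wide; 13 round-topped cross teeth 4 mm thick at -60, -50 ... +60 mm in x, so twelve 6 mm gaps at -55, -45 ... +55 mm. The fin fits any gap. With the case 10 mm off the floor the fin clears the teeth and the hook still reaches below the batten's top.
- batten_mid (a point): Middle of the stretch where the batten may stand. The batten is a dark wooden bar across the tray, fixed to its floor, 10 mm thick (x), 100 long (y), its top 18 mm above the floor. Its place is not measured: its far face (+x), which the hook catches, is within 40 mm of this point in x. The point is 115 mm ahead (+x) of the tray's origin, at the height of the batten's top; axes as the tray.
- compass: Bystander: round grey plastic compass, 76 mm across and 21 mm high; origin at the centre of its underside.
- torch: Bystander: black aluminium torch lying down, 135 mm long, up to 36 mm thick; origin under its middle.
- paperweight: Bystander: domed green glass paperweight, 68 mm across and 41 mm high; origin at the centre of its underside.
Things that resemble listed ones, but are neither listed nor needed, are in the scene too. What is meant by the part that bears rule_grip is not yellow, and is the larger of those in its own colour.

How it is judged:
On the way:
1. the hook has caught beyond the batten and is drawn against it (more than 3 N), while the case is held up off the tray floor (x of blade in the frame of tray between 0.067 and 0.165 m and y of blade in the frame of tray between -0.03 and 0.03 m and z of blade in the frame of tray below 0.029 m and contact force between blade and anything else above 3 N and contact force between blade and the fingers below 0.1 N and z of rule_grip in the frame of tray above 0.034 m), for 0.2 s.
At the end, for the whole second after the job is handed in: The hook stands on the far side of the batten and pulls on it with 6.5 to 9.5 N; the case stands with its skids on the tray floor (within 2 mm), level within 0.06 rad, its fin in a gap of the rail (within 9 mm of the tray's middle line), in line with the tray within 0.1 rad, at rest and released (x of blade in the frame of tray between 0.067 and 0.165 m and y of blade in the frame of tray between -0.03 and 0.03 m and z of blade in the frame of tray below 0.029 m and contact force between blade and anything else between 6.5 and 9.5 N and z of rule_grip in the frame of tray between 0.027 and 0.032 m and y of rule_grip in the frame of tray between -0.009 and 0.009 m and x of rule_grip in the frame of tray between -0.149 and -0.031 m and angle between the x axis of rule_grip and the x axis of tray, either way round below 0.1 rad and angle between rule_grip's own z axis and vertical below 0.06 rad and linear speed of blade below 0.01 m/s); the robot touches nothing.
It fails at once if the blade or hook is strained with more than 20 N (contact force between blade and anything else above 20 N).
It fails at once if the rule is pressed on the tray with more than 45 N (contact force between rule and tray above 45 N).
It fails at once if the compass is moved more than 20 mm (distance of compass from where it was at the start of the episode above 0.02 m).
It fails at once if the torch is moved more than 20 mm (distance of torch from where it was at the start of the episode above 0.02 m).
It fails at once if the paperweight is moved more than 20 mm (distance of paperweight from where it was at the start of the episode above 0.02 m).
It also fails if it takes over 54 s, if anything falls off the work surface, if the arm or the gripper's body presses on something with over 40 N, if the wrist force passes 120 N, or if a joint passes its speed limit or range.

## Working session

There is one attempt and no reset: what is moved stays moved. The work goes in short steps, Python scripts to look and compute and a tool call to move; the robot and the scene stay as the last step left them, time stands still between calls to the robot, and variables do not carry over. Pictures are saved under pics/ and viewed, at most 10 in all, crops included, and the job is handed in when it is done.

Besides the shell and the picture viewer there is one more tool, called as a command line: name --pt "numbers of a row" for each row, then --argument value for the rest. arm_command: Moves the arm, as the interface text tells. Its arguments: {"type":"object","properties":{"moves":{"type":"array"},"newtons":{"type":"number"}},"required":["moves"]}

```bash
mkdir -p pics; cat > h.py <<'E'
import numpy as np, cv2
from workcell import r
from scipy.spatial.transform import Rotation as R
def grab(name):
    s=r.get_state(); d=r.get_image(name)
    K=np.array(d["mtx"])
    if "cam_to_world" in d: T=np.array(d["cam_to_world"])
    else:
        W=np.eye(4); W[:3,:3]=R.from_rotvec(s["ee_rot"]).as_matrix(); W[:3,3]=s["ee_pos"]
        T=W@np.array(d["tool_from_camera"])
    return np.array(d["frame"]),K,T
def ray(K,T,uv):
    d=T[:3,:3]@np.linalg.solve(K,[uv[0],uv[1],1.]); return T[:3,3],d
def onz(K,T,uv,z):
    o,d=ray(K,T,uv); return o+d*(z-o[2])/d[2]
def tri(A,B):  # two (o,d)
    (o1,d1),(o2,d2)=A,B
    M=np.stack([d1,-d2],1); t=np.linalg.lstsq(M,o2-o1,rcond=None)[0]
    p,q=o1+t[0]*d1,o2+t[1]*d2; return (p+q)/2,np.linalg.norm(p-q)
def proj(K,T,p):
    c=np.linalg.inv(T)@np.append(p,1); u=K@c[:3]; return u[:2]/u[2]
def save(n,f): cv2.imwrite(f"pics/{n}.png",cv2.cvtColor(f,cv2.COLOR_RGB2BGR))
E
python3 - <<'E'
from h import *
for n in ("top","scene"):
    f,K,T=grab(n); save(n,f); np.savez(f"pics/{n}.npz",f=f,K=K,T=T); print(n,T[:3,3].round(3),T[:3,2].round(2),K[0,0])
print(r.get_state())
E
```

```text
top [ 0.302 -0.092  0.925] [ 0.25  0.01 -0.97] 433.9055146155718
scene [ 1.157 -0.181  0.727] [-0.69  0.13 -0.71] 455.9798950257955
{'time': 0.1, 'joint_positions': array([ 1.01840954e+00,  1.24463859e-01,  1.65151403e+00, -6.97200101e-06,
        1.36751215e+00, -8.25980103e-02]), 'dq': array([-0.00013305, -0.00079756, -0.0019636 , -0.00047534,  0.00161638,
        0.00084283]), 'effort': array([ 1.06800857e-03, -4.24929070e+01, -3.66654754e+01, -1.39204149e-04,
        4.00632664e-03,  3.43844761e-05]), 'ee_pos': array([0.29400741, 0.57912589, 0.24417425]), 'ee_rot': array([-7.31036329e-01, -3.05475066e+00,  2.83425447e-03]), 'contact_force': array([-0.21244004, -1.01074475,  0.12013446]), 'ft_torque': array([ 0.02270034, -0.06077392,  0.03043872]), 'grip_force': 0.0, 'width': 0.08542987053060776}
```

View pics/top.png

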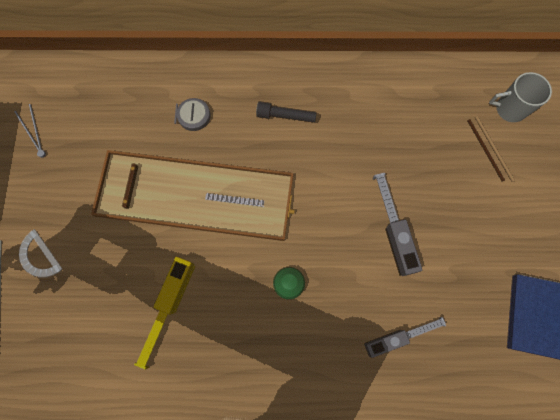

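View pics/scene.png

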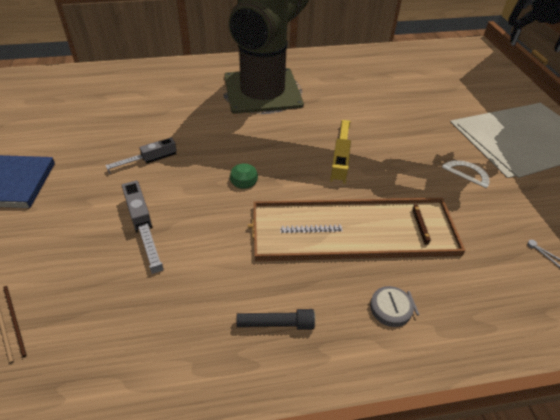

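The top view shows three lookalikes: a yellow rule at (165,310), a large grey rule at (403,245), hook at about (380,176), and a small grey rule at (388,343). The larger grey one fits the description. The tray is centred near (195,195), with the rail at (235,200) and the batten at (130,186). The scene view shows the large rule at (137,205), hook at about (155,268), and the batten at (422,224).

```bash
python3 - <<'E'
from h import *
D={n:np.load(f"pics/{n}.npz") for n in("top","scene")}
a=D["top"]["f"][160:290,350:450]; b=D["top"]["f"][145:245,90:300]
a=cv2.resize(a,None,fx=3.5,fy=3.5,interpolation=cv2.INTER_CUBIC); b=cv2.resize(b,None,fx=2,fy=2,interpolation=cv2.INTER_CUBIC)
c=np.zeros((455,780,3),np.uint8); c[:455,:350]=a; c[:200,355:775]=b
s=cv2.resize(D["scene"]["f"][170:280,100:190],None,fx=2.2,fy=2.2); c[205:205+s.shape[0],355:355+s.shape[1]]=s; s=s
save("crop1",c)
def P(n,uv,z): return onz(D[n]["K"],D[n]["T"],uv,z).round(4)
print("rule top", P("top",(400,232),.048),P("top",(380,176),.02))
for uv in((108,153),(295,173),(286,239),(95,214)): print("tray",P("top",uv,.018))
print("batten",P("top",(130,186),.024))
R_=lambda n,uv: ray(D[n]["K"],D[n]["T"],uv)
for nm,u,v in(("bat",(130,186),(422,225)),("hook",(380,176),(154,269)),("comp",(193,113),(393,305)),("torch",(287,112),(276,319)),("pw",(289,282),(244,176))):
    p,g=tri(R_("top",u),R_("scene",v)); print(nm,p.round(3),round(g,4))
E
```

```text
rule top [ 0.4761 -0.3309  0.048 ] [ 0.6064 -0.3025  0.02  ]
tray [0.6584 0.302  0.018 ]
tray [ 0.6132 -0.1161  0.018 ]
tray [ 0.4656 -0.0968  0.018 ]
tray [0.518 0.315 0.018]
batten [0.5796 0.2432 0.024 ]
bat [0.583 0.248 0.015] 0.0035
hook [ 0.609 -0.303  0.013] 0.0011
comp [0.759 0.119 0.016] 0.003
torch [ 0.757 -0.096  0.025] 0.0049
pw [ 0.376 -0.102  0.016] 0.0033
```

View pics/crop1.png

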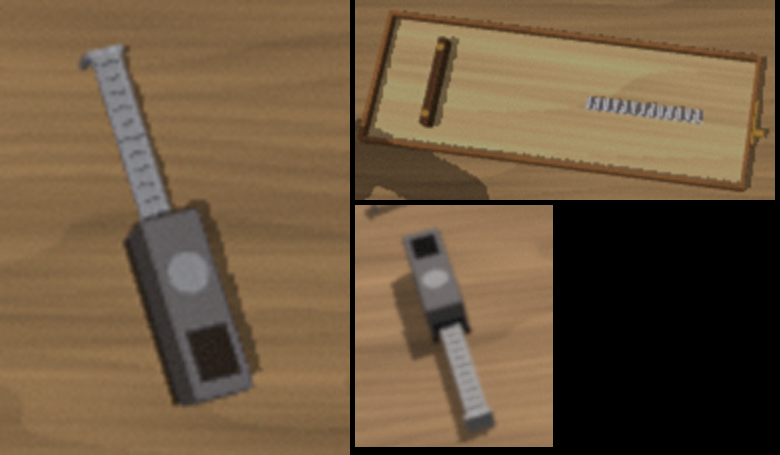

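The crop confirms it: a grey case with black skids and a steel blade, hook at the upper left. The tray is shown with its rail and batten.

```bash
python3 - <<'E'
from h import *
D={n:np.load(f"pics/{n}.npz") for n in("top","scene")}
def P(n,uv,z): return onz(D[n]["K"],D[n]["T"],uv,z).round(4)
C=[P("top",(350+u/3.5,160+v/3.5),.048) for u,v in((140,222),(196,208),(252,388),(188,403))]
print(C, np.mean(C,0)); ax=(C[0]+C[1]-C[2]-C[3])[:2]; yr=np.arctan2(ax[1],ax[0]); print("yaw",yr, np.linalg.norm(ax)/2)
T4=[P("top",uv,.018) for uv in((108,153),(295,173),(286,239),(95,214))]
c=np.mean(T4,0); ax=(T4[0]+T4[3]-T4[1]-T4[2])[:2]; print("tray",c,np.arctan2(ax[1],ax[0]),np.linalg.norm(ax)/2)
s=r.get_state(); M=R.from_rotvec(s["ee_rot"]).as_matrix(); yt=np.arctan2(M[1,0],M[0,0]); print("tool yaw",yt,"spin needed",(yt-yr))
x=np.array([np.cos(yr),np.sin(yr)]); y=np.array([x[1],-x[0]])
d=np.mean(C,0)[:2]-s["ee_pos"][:2]; print("shift cm",100*d@x,100*d@y)
print(np.array(r.get_image("wrist")["tool_from_camera"]).round(3))
E
```

```text
[array([ 0.494 , -0.3114,  0.048 ]), array([ 0.5026, -0.3449,  0.048 ]), array([ 0.3969, -0.37  ,  0.048 ]), array([ 0.3881, -0.3328,  0.048 ])] [ 0.4454   -0.339775  0.048   ]
yaw 0.2163158912401312 0.10832452400080055
tray [0.5638   0.101025 0.018   ] 1.4537295300030277 0.4178096965126587
tool yaw 2.671805150987307 spin needed 2.455489259747176
shift cm -4.936195104427059 92.9979544284655
[[ 0.001 -0.947 -0.323  0.084]
 [ 1.     0.001  0.    -0.   ]
 [ 0.    -0.323  0.947 -0.128]
 [ 0.     0.     0.     1.   ]]
```

arm_command --pt "-1 0 0 0 0.18" --pt "-1 0 0 0 0.18" --pt "-1 0 0 0 0.18" --pt "-1 0 0 0 0.18" --pt "-1 0 0 0 0.18" --pt "-1 0 0 0 0.18" --pt "-1 0 0 0 0.18" --pt "-1 0 0 0 0.18"

```text
time: 1.15
ee_pos: [0.2941, 0.5793, 0.2448]
ee_rot: [2.569, 1.807, -0.001]
contact_force: [0.1, 0.7, -0.4]
width: 0.0854
grip_force: 0.0
```

arm_command --pt "-1 0 0 0 0.18" --pt "-1 0 0 0 0.18" --pt "-1 0 0 0 0.18" --pt "-1 0 0 0 0.18" --pt "-1 0 0 0 0.18" --pt "-1 0 0 0 0.115"

```text
time: 1.9
ee_pos: [0.2941, 0.5794, 0.2448]
ee_rot: [3.123, 0.333, -0.001]
contact_force: [-1.0, -0.3, -0.1]
width: 0.0852
grip_force: 0.0
```

arm_command --pt "-1 0 6 0 0" --pt "-1 0 6 0 0" --pt "-1 0 6 0 0" --pt "-1 0 6 0 0" --pt "-1 0 6 0 0" --pt "-1 0 6 0 0" --pt "-1 0 6 0 0" --pt "-1 0 6 0 0"

```text
time: 2.9
ee_pos: [0.3974, 0.109, 0.2452]
ee_rot: [3.123, 0.341, 0.001]
contact_force: [1.3, 0.8, 0.1]
width: 0.0855
grip_force: 0.0
```

arm_command --pt "-1 0 6 0 0" --pt "-1 0 6 0 0" --pt "-1 0 6 0 0" --pt "-1 0 6 0 0" --pt "-1 -1 6 0 0" --pt "-1 -2 6 0 0" --pt "-1 -2 6 0 0" --pt "-1 0 3 0 0"

```text
time: 3.9
ee_pos: [0.4445, -0.3408, 0.2449]
ee_rot: [-3.124, -0.334, 0.001]
contact_force: [0.9, 0.0, -0.3]
width: 0.0854
grip_force: 0.0
```

```bash
python3 - <<'E'
from h import *
s=r.get_state(); print(s["time"],s["ee_pos"],s["ee_rot"],s["joint_positions"])
f,K,T=grab("wrist"); save("w1",f); np.savez("pics/w1.npz",f=f,K=K,T=T)
E
```

```text
3.9 [ 0.44450456 -0.34078159  0.2448905 ] [-3.12353265e+00 -3.34401382e-01  9.72870182e-04] [-7.49763709e-01 -7.40626433e-02  1.85264921e+00 -3.37213682e-04
  1.36357097e+00  6.07797128e-01]
```

View pics/w1.png

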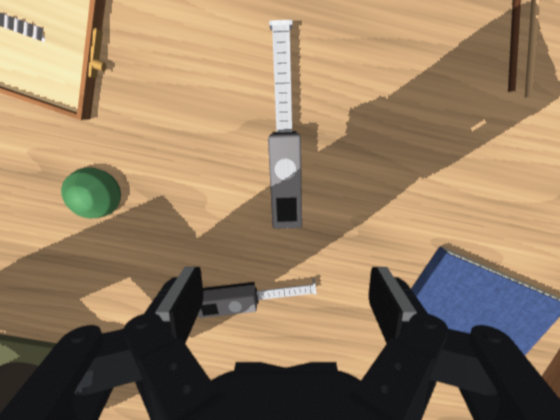

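Wrist view: the large grey rule lies along the image, its case spanning (270,132)–(302,227) and its hook at (281,22). The small grey rule at (230,298) and the paperweight at (90,192) lie clear of it.

```bash
cat > m.py <<'E'
from h import *
D={n:np.load(f"pics/{n}.npz") for n in("top","scene","w1")}
def P(n,uv,z): return onz(D[n]["K"],D[n]["T"],uv,z)
Q=lambda n,uv: ray(D[n]["K"],D[n]["T"],uv)
t,s_,w=(403.4,237.4),(135.9,203.2),(285,169)
print("label top/scene",tri(Q("top",t),Q("scene",s_))); print("label top/w",tri(Q("top",t),Q("w1",w))); print("sc/w",tri(Q("scene",s_),Q("w1",w)))
C=[P("w1",uv,.048) for uv in((270,133),(298,131),(302,226),(273,227))]
c=np.mean(C,0); ax=(C[0]+C[1]-C[2]-C[3])[:2]/2; print("case",c,np.linalg.norm(ax),np.arctan2(ax[1],ax[0]), np.linalg.norm(C[0]-C[1]),np.linalg.norm(C[2]-C[3]))
h=P("w1",(281,22),.023); d=h-P("w1",(285,169),.048);print("hook",h,"axis yaw hook-label",np.arctan2(d[1],d[0]))
print("tcp px",proj(D["w1"]["K"],D["w1"]["T"],np.array(r.get_state()["ee_pos"])))
E
python3 m.py
```

```text
label top/scene (array([ 0.4640714 , -0.33511101,  0.05212345]), np.float64(0.0016643574305269973))
label top/w (array([ 0.46375416, -0.33562016,  0.05364463]), np.float64(0.00016057125498837696))
sc/w (array([ 0.46300175, -0.33519425,  0.05069422]), np.float64(0.0012524594697114198))
case [ 0.44845791 -0.33995886  0.048     ] 0.11000751279069995 0.2511256331384888 0.030253026958788024 0.03481375109650787
hook [ 0.60745044 -0.30013154  0.023     ] axis yaw hook-label 0.24220075162107577
tcp px [290.14423874 280.99056982]
```

arm_command --pt "-1 0.4 0 3 -0.032" --pt "-1 0 0 5 0" --pt "-1 0 0 5 0" --pt "-1 0 0 3.5 0" --pt "-1 0 0 2.5 0" --pt "-1 0 0 1.5 0" --pt "-1 0 0 1.1 0" --pt "-1 0 0 0 0" --newtons 60

```text
time: 4.95
ee_pos: [0.4494, -0.3369, 0.0291]
ee_rot: [-3.117, -0.39, 0.001]
contact_force: [-0.2, 0.5, -0.1]
width: 0.0853
grip_force: 0.0
```

arm_command --pt "1 0 0 0 0" --pt "1 0 0 0 0" --pt "1 0 0 0 0" --pt "1 0 0 0 0" --pt "1 0 0 0 0" --pt "1 0 0 0 0" --pt "1 0 0 0 0" --newtons 60

```text
time: 5.82
ee_pos: [0.4503, -0.3379, 0.0305]
ee_rot: [3.116, 0.39, 0.002]
contact_force: [0.1, -1.5, 6.2]
width: 0.0354
grip_force: 61.6
```

arm_command --pt "1 0 0 -2 0" --pt "1 0 0 -3 0" --pt "1 0 0 -4 0" --pt "1 0 0 -4 0" --pt "1 0 0 -3 0" --pt "1 0 0 -1 0" --pt "1 0 0 0 0" --pt "1 0 0 0 0" --newtons 60

```text
time: 6.82
ee_pos: [0.4486, -0.3362, 0.1969]
ee_rot: [-3.114, -0.389, 0.004]
contact_force: [0.2, -0.6, -5.2]
width: 0.0353
grip_force: 61.0
```

arm_command --pt "1 0 0 0 -0.1" --pt "1 0 0 0 -0.16" --pt "1 0 0 0 -0.16" --pt "1 0 0 0 -0.16" --pt "1 0 0 0 -0.16" --pt "1 0 0 0 -0.16" --pt "1 0 0 0 -0.16" --pt "1 0 0 0 -0.145"

```text
time: 7.82
ee_pos: [0.4488, -0.3364, 0.197]
ee_rot: [-2.34, -2.091, 0.001]
contact_force: [0.5, -0.3, -4.3]
width: 0.0351
grip_force: 60.8
```

arm_command --pt "1 3.6 0 0 0" --pt "1 5 0 0 0" --pt "1 5 0 0 0" --pt "1 5 0 0 0" --pt "1 5 0 0 0" --pt "1 5 -0.5 0 0" --pt "1 0 0 0 0" --pt "1 0 0 0 0"

```text
time: 8.82
ee_pos: [0.4774, -0.0525, 0.1981]
ee_rot: [-2.346, -2.088, 0.003]
contact_force: [0.0, -0.4, -4.0]
width: 0.0352
grip_force: 60.8
```

```bash
python3 - <<'E'
from h import *
f,K,T=grab("wrist"); save("w2",f); np.savez("pics/w2.npz",f=f,K=K,T=T)
s=r.get_state(); print(s["time"],s["ee_pos"],s["ee_rot"],s["contact_force"],s["width"])
E
```

```text
8.875 [ 0.47754993 -0.05298366  0.19834299] [-2.34724011e+00 -2.08645180e+00  2.05790580e-03] [-0.06442984  0.87578853 -4.0287896 ] 0.03527959489935403
```

View pics/w2.png

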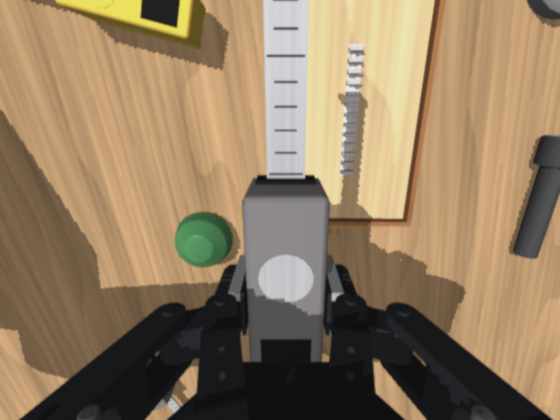

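Wrist view from beside the tray: the rail runs from (355,45) to (347,175), the tray's end wall crosses at about (370,221), and the held case has its front edge at (286,178) and its label at (286,280). The batten is out of view.

```bash
cat > m2.py <<'E'
from h import *
D={n:np.load(f"pics/{n}.npz") for n in("top","scene","w2")}
box={"top":(195,180,275,220),"scene":(270,215,350,245),"w2":(330,30,380,190)}
cen={};ends={}
for n,(x0,y0,x1,y1) in box.items():
    f=D[n]["f"][y0:y1,x0:x1]; h=cv2.cvtColor(f,cv2.COLOR_RGB2HSV)
    m=((h[...,1]<60)).astype(np.uint8)
    m=cv2.morphologyEx(m,cv2.MORPH_CLOSE,np.ones((7,7)))
    k,l,st,_=cv2.connectedComponentsWithStats(m); i=1+st[1:,4].argmax()
    pts=np.argwhere(l==i)[:,::-1].astype(np.float32)+[x0,y0]
    rc=cv2.minAreaRect(pts.astype(np.float32)); b=cv2.boxPoints(rc)
    cs=sorted([((b[j]+b[(j+1)%4])/2,np.linalg.norm(b[j]-b[(j+1)%4])) for j in range(4)],key=lambda q:q[1])[:2]
    e=[q[0] for q in cs]; e.sort(key=lambda q:q[0] if n!="w2" else q[1])
    if n=="scene": e=e[::-1]
    ends[n]=e; print(n,rc[0],rc[1],e, [onz(D[n]["K"],D[n]["T"],q,.014).round(4) for q in e])
for a,b in(("top","scene"),("top","w2"),("scene","w2")):
    q=[tri(ray(D[a]["K"],D[a]["T"],ends[a][j]),ray(D[b]["K"],D[b]["T"],ends[b][j])) for j in(0,1)]
    print(a,b,[ (p.round(4),round(g,4)) for p,g in q],"len",np.linalg.norm(q[0][0]-q[1][0]))
n="w2"; w=[onz(D[n]["K"],D[n]["T"],u,.018) for u in((407,221),(330,219),(439,0))]; print("wall",w)
E
python3 m2.py
```

```text
top (234.2537078857422, 199.5548095703125) (58.67687225341797, 6.984315872192383) [array([205.1617, 195.7602], dtype=float32), array([263.3457 , 203.34943], dtype=float32)] [array([0.5612, 0.0802, 0.014 ]), array([ 0.5446, -0.0473,  0.014 ])]
scene (310.493896484375, 228.31686401367188) (6.929485321044922, 61.13271713256836) [array([341.04327, 227.29855], dtype=float32), array([279.94452, 229.33517], dtype=float32)] [array([0.562, 0.08 , 0.014]), array([ 0.5478, -0.0471,  0.014 ])]
w2 (351.1603698730469, 110.01207733154297) (16.062091827392578, 133.27891540527344) [array([356.1621  ,  43.560593], dtype=float32), array([346.15863, 176.46356], dtype=float32)] [array([0.5589, 0.081 , 0.014 ]), array([ 0.5433, -0.0459,  0.014 ])]
top scene [(array([0.5614, 0.0803, 0.0133]), np.float64(0.0001)), (array([ 0.5454, -0.0469,  0.0113]), np.float64(0.0005))] len 0.12821449617791048
top w2 [(array([0.5528, 0.0757, 0.042 ]), np.float64(0.0018)), (array([ 0.5447, -0.0469,  0.0109]), np.float64(0.0016))] len 0.12676623150978128
scene w2 [(array([0.5595, 0.0813, 0.011 ]), np.float64(0.0004)), (array([ 0.5442, -0.0466,  0.01  ]), np.float64(0.0006))] len 0.12884272326167368
wall [array([ 0.60830659, -0.10394798,  0.018     ]), array([ 0.52219109, -0.0916619 ,  0.018     ]), array([0.63276123, 0.10642123, 0.018     ])]
```

```bash
python3 - <<'E'
from h import *
d=r.get_image("wrist"); tc=np.array(d["tool_from_camera"]); K=np.array(d["mtx"]); f=np.array(d["frame"])
g=cv2.cvtColor(f,cv2.COLOR_RGB2GRAY)
print(g[170:205,275:297].mean(1).round(0).astype(int))
for row in(200,230,250): print(row,g[row,238:252],g[row,320:336])
for row in(120,150): print(row,g[row,260:272],g[row,300:312])
for z,uv in((-.0175,(286,196)),(.0195,(286,178)),(-.0175,(286,280))): print(uv,onz(K,tc,uv,z))
save("w2c",cv2.resize(f[160:270,230:345],None,fx=5,fy=5,interpolation=cv2.INTER_NEAREST))
E
```

```text
[197 193 172 129 114 157 183 168 119  57  26  29  31  35  48  61  67  69
  69  69  70  70  70  71  72  80  93 107 119 126 129 131 134 136 138]
200 [168 172 170 159 129 102 118 126 128 129 127 121 106 121] [128 128 128 126 121 112 104  97 112 166 205 214 216 217 218 218]
230 [168 168 171 172 163 135 124 129 132 135 138 140 140 140] [138 138 134 127 117 107  96  84  78  82  86  92  98 101 101  98]
250 [164 180 177 170 168 159 136 125 129 133 136 138 139 140] [137 135 128 119 107  97  85  83  96 102 101 100  99 102 101 102]
120 [174 174 173 169 171 183 199 208 210 208 206 204] [206 205 205 205 203 205 215 219 220 219 218 217]
150 [180 181 179 175 171 174 187 200 206 207 204 202] [205 203 202 202 202 211 219 221 219 218 217 216]
(286, 196) [ 0.05102002 -0.00048019 -0.0175    ]
(286, 178) [ 0.04984577 -0.00044172  0.0195    ]
(286, 280) [ 0.01285551 -0.00041123 -0.0175    ]
```

View pics/w2c.png

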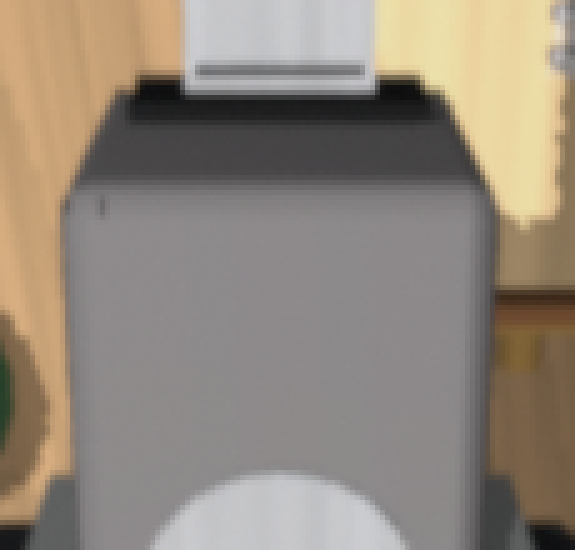

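The crop shows the case's front top edge at row 196, so the case centre is about 3 mm behind the TCP, and the grasp is straight and centred.

arm_command --pt "1 3 1 0 0" --pt "1 4 2 0 0" --pt "1 4 2 0 0" --pt "1 3.9 1.7 0 0" --pt "1 2 0 2 0" --pt "1 0 0 4 0" --pt "1 0 0 3 0" --pt "1 0 0 1 0"

```text
time: 9.93
ee_pos: [0.5615, 0.1063, 0.0953]
ee_rot: [-2.346, -2.083, 0.009]
contact_force: [0.1, -0.0, -4.5]
width: 0.0349
grip_force: 60.8
```

```bash
python3 - <<'E'
from h import *
s=r.get_state(); print(s["time"],s["ee_pos"],s["ee_rot"],s["contact_force"])
f,K,T=grab("scene"); g,K2,T2=grab("top")
a=cv2.resize(f[150:290,360:480],None,fx=4,fy=4,interpolation=cv2.INTER_CUBIC)
b=cv2.resize(g[140:240,80:180],None,fx=3,fy=3,interpolation=cv2.INTER_CUBIC)
c=np.zeros((560,790,3),np.uint8); c[:,:480]=a; c[:300,485:785]=b; save("s3",c)
E
```

```text
9.925 [0.56153671 0.10629518 0.09526478] [-2.34599708 -2.08338815  0.00937429] [ 0.10594858 -0.03714603 -4.51356447]
```

View pics/s3.png

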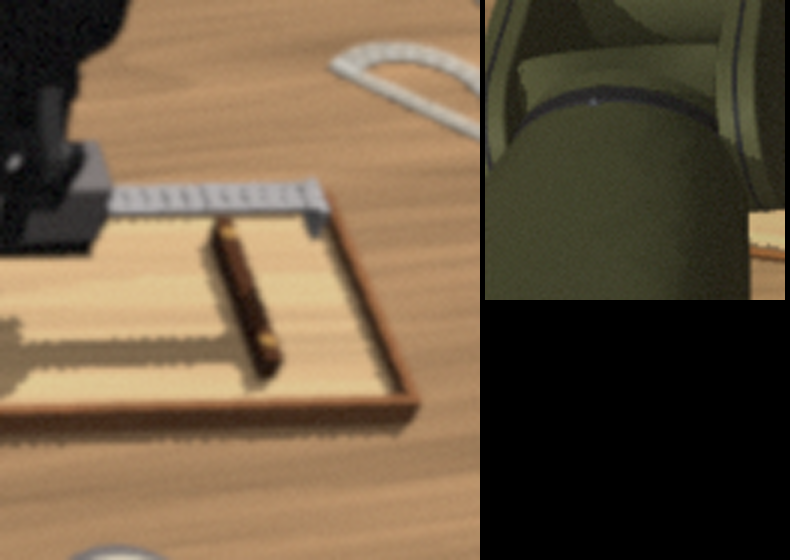

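Scene crop: the hook tip is at about (318,232) in the crop, above the tray and past the batten, whose top runs from (222,222) to (270,365). The top camera's view is blocked by the arm.

```bash
python3 - <<'E'
from h import *
D=np.load("pics/scene.npz"); K,T=D["K"],D["T"]
o=np.array([.5528,.0168]); x=np.array([.1205,.9927]); y=np.array([-x[1],x[0]])
def s(u,v,z): p=onz(K,T,(360+u/4,150+v/4),z); d=p[:2]-o; return p.round(4),(d@x).round(4),(d@y).round(4)
z=.0953-.0305+.002
print("hook bottom",s(310,235,z),s(325,235,z))
for q in((222,222),(232,222),(270,365),(280,345)): print("bat",s(*q,.024))
for q in((325,200),(415,400)): print("endwall",s(*q,.018))
p=np.array(r.get_state()["ee_pos"][:2])-o; print("tcp",p@x,p@y)
E
```

```text
hook bottom (array([0.588 , 0.2676, 0.0668]), np.float64(0.2532), np.float64(-0.0047)) (array([0.5892, 0.2751, 0.0668]), np.float64(0.2608), np.float64(-0.005))
bat (array([0.5345, 0.2533, 0.024 ]), np.float64(0.2326), np.float64(0.0466))
bat (array([0.5354, 0.2587, 0.024 ]), np.float64(0.238), np.float64(0.0465))
bat (array([0.6335, 0.2384, 0.024 ]), np.float64(0.2297), np.float64(-0.0534))
bat (array([0.6218, 0.2488, 0.024 ]), np.float64(0.2386), np.float64(-0.0406))
endwall (array([0.5219, 0.3203, 0.018 ]), np.float64(0.2976), np.float64(0.0673))
endwall (array([0.6618, 0.3048, 0.018 ]), np.float64(0.299), np.float64(-0.0735))
tcp 0.09041193821970706 0.0007221537708884153
```

arm_command --pt "1 0 0 1.5 0" --pt "1 0 0 1.5 0" --pt "1 0 0 1 0" --pt "1 0 0 0.6 0" --pt "1 0 0 0.3 0" --pt "1 0 0 0 0" --pt "1 0 0 0 0" --pt "1 0 0 0 0"

```text
time: 11.02
ee_pos: [0.5646, 0.1076, 0.0508]
ee_rot: [2.347, 2.087, 0.001]
contact_force: [-0.2, 0.2, -4.2]
width: 0.035
grip_force: 61.1
```

```bash
cat > st.py <<'E'
from h import *
o=np.array([.5528,.0168]); x=np.array([.1205,.9927]); y=np.array([-x[1],x[0]])
s=r.get_state(); p=s["ee_pos"][:2]-o; v=s["ee_rot"]; f=s["contact_force"]
print("t",s["time"],"s",(p@x).round(4),"y",(p@y).round(4),"z",s["ee_pos"][2].round(4),"yaw",round(2*np.arctan2(v[1],v[0])%(2*np.pi),4),"Fs",(f[:2]@x).round(2),"Fy",(f[:2]@y).round(2),"Fz",f[2].round(2),s["width"],s["ft_torque"].round(2))
E
python3 st.py
```

```text
t 11.025 s 0.0916 y -0.0008 z 0.0508 yaw 1.4538 Fs 0.14 Fy 0.22 Fz -4.18 0.03497915538299087 [-0.07  0.01 -0.02]
```

arm_command --pt "1 0 0 0.45 0" --pt "1 -0.4 0 0 0" --pt "1 -0.4 0 0 0" --pt "1 -0.4 0 0 0" --pt "1 0 0 0 0" --pt "1 0 0 0 0" --pt "1 0 0 0 0" --pt "1 0 0 0 0"

```text
time: 12.02
ee_pos: [0.5629, 0.0958, 0.0458]
ee_rot: [2.347, 2.088, 0.0]
contact_force: [-0.4, -0.5, -5.2]
width: 0.0352
grip_force: 61.1
```

```bash
python3 st.py
```

```text
t 12.025 s 0.0796 y -0.0005 z 0.0458 yaw 1.454 Fs -0.58 Fy 0.29 Fz -5.2 0.035232188961270734 [-0.06  0.04  0.  ]
```

arm_command --pt "1 -0.4 0 0 0" --pt "1 -0.4 0 0 0" --pt "1 -0.2 0 0 0" --pt "1 0 0 0 0" --pt "1 0 0 0 0" --pt "1 0 0 0 0" --pt "1 0 0 0 0" --pt "1 0 0 0 0"

```text
time: 13.02
ee_pos: [0.5617, 0.0858, 0.0458]
ee_rot: [-2.347, -2.088, -0.0]
contact_force: [-0.1, 2.6, -5.8]
width: 0.0349
grip_force: 61.1
```

```bash
python3 st.py
```

```text
t 13.025 s 0.0695 y -0.0005 z 0.0458 yaw 1.4538 Fs 2.59 Fy 0.37 Fz -5.82 0.03485709261895625 [ 0.37 -0.01  0.04]
```

arm_command --pt "1 -0.4 0 0 0" --pt "1 -0.4 0 0 0" --pt "1 -0.2 0 0 0" --pt "1 0 0 0 0" --pt "1 0 0 0 0" --pt "1 0 0 0 0" --pt "1 0 0 0 0" --pt "1 0 0 0 0"

```text
time: 14.02
ee_pos: [0.5605, 0.0758, 0.0458]
ee_rot: [-2.347, -2.088, -0.0]
contact_force: [-0.8, 4.8, -4.8]
width: 0.0351
grip_force: 61.0
```

```bash
python3 st.py
```

```text
t 14.025 s 0.0595 y -0.0005 z 0.0458 yaw 1.4538 Fs 4.64 Fy 1.35 Fz -4.84 0.03508633107646356 [ 0.65 -0.03  0.07]
```

arm_command --pt "1 -0.4 0 0 0" --pt "1 -0.4 0 0 0" --pt "1 -0.2 0 0 0" --pt "1 0 0 0 0" --pt "1 0 0 0 0"

```text
time: 14.65
ee_pos: [0.5593, 0.066, 0.0458]
ee_rot: [-2.347, -2.087, -0.001]
contact_force: [0.7, 5.6, -5.3]
width: 0.0357
grip_force: 61.0
```

```bash
cat > av.py <<'E'
from h import *
o=np.array([.5528,.0168]); x=np.array([.1205,.9927])
L=[]
for i in range(12):
    s=r.get_state(); L.append([(s["ee_pos"][:2]-o)@x,s["contact_force"][:2]@x,s["contact_force"][2],s["ft_torque"][0],s["ee_pos"][2]]); r.get_image("wrist")
L=np.array(L); print(s["time"],L.mean(0).round(4),L.std(0).round(4))
E
python3 av.py
```

```text
15.2 [ 0.0497  5.7726 -5.3823  0.8727  0.0458] [0.     0.5317 0.4505 0.0426 0.    ]
```

arm_command --pt "1 -0.4 0 0 0" --pt "1 -0.4 0 0 0" --pt "1 -0.2 0 0 0" --pt "1 0 0 0 0" --pt "1 0 0 0 0"

```text
time: 15.88
ee_pos: [0.5581, 0.0565, 0.0457]
ee_rot: [-2.347, -2.087, -0.001]
contact_force: [-0.7, 7.3, -5.2]
width: 0.0351
grip_force: 60.9
```

```bash
python3 av.py
```

```text
16.425 [ 0.04    7.3069 -5.6674  1.0726  0.0457] [0.     0.2432 0.4174 0.0262 0.    ]
```

arm_command --pt "1 -0.2 0 0 0" --pt "1 0 0 0.2 0" --pt "1 0 0 0.2 0" --pt "1 0 0 0.1 0" --pt "1 0 0 0.1 0" --pt "1 0 0 0 0" --pt "1 0 0 0 0"

```text
time: 17.35
ee_pos: [0.5586, 0.0548, 0.0406]
ee_rot: [-2.348, -2.086, -0.004]
contact_force: [-0.5, 7.9, -2.0]
width: 0.0351
grip_force: 61.3
```

```bash
python3 av.py
```

```text
17.9 [ 0.0385  7.4128 -2.3757  1.7083  0.0406] [0.     0.4729 0.4479 0.0266 0.    ]
```

arm_command --pt "1 0 0 0.1 0" --pt "1 0 0 0.1 0" --pt "1 0 0 0.1 0" --pt "1 0 0 0 0" --pt "1 0 0 0 0"

```text
time: 18.58
ee_pos: [0.5587, 0.0548, 0.0377]
ee_rot: [-2.348, -2.087, -0.004]
contact_force: [-0.4, 8.4, -4.4]
width: 0.0354
grip_force: 61.4
```

```bash
python3 av.py
```

```text
19.125 [ 0.0384  7.6135 -2.4556  1.594   0.0377] [0.     0.5295 0.8314 0.0302 0.    ]
```

arm_command --pt "1 0 0 0.1 0" --pt "1 0 0 0.1 0" --pt "1 0 0 0 0" --pt "1 0 0 0 0"

```text
time: 19.68
ee_pos: [0.5591, 0.0549, 0.0373]
ee_rot: [-2.348, -2.086, -0.004]
contact_force: [-4.0, 9.1, 5.4]
width: 0.0352
grip_force: 62.4
```

```bash
python3 av.py
```

```text
20.225 [0.0386 8.1768 5.8827 1.3481 0.0373] [0.     0.4922 0.4664 0.0263 0.    ]
```

arm_command --pt "1 0 0 0.1 0" --pt "1 0 0 0 0" --pt "1 0 0 0 0"

```text
time: 20.65
ee_pos: [0.5592, 0.055, 0.0371]
ee_rot: [-2.348, -2.086, -0.004]
contact_force: [-5.3, 9.4, 10.6]
width: 0.0355
grip_force: 63.0
```

```bash
python3 av.py; python3 st.py
```

```text
21.2 [ 0.0387  8.2367 10.4285  1.2423  0.0371] [0.     0.5927 0.4186 0.0269 0.    ]
t 21.25 s 0.0387 y -0.0018 z 0.0371 yaw 1.4525 Fs 7.23 Fy 6.73 Fz 10.48 0.0350210122644757 [ 1.25  1.13 -0.24]
```

arm_command --pt "1 0 0 -0.15 0" --pt "1 0 0 0 0" --pt "0 0 0 0 0" --pt "-0.3 0 0 0 0" --pt "-0.6 0 0 0 0" --pt "-0.6 0 0 0 0" --pt "-0.6 0 0 0 0"

```text
time: 22.12
ee_pos: [0.558, 0.0538, 0.0353]
ee_rot: [2.347, 2.088, -0.0]
contact_force: [0.3, -0.7, -0.2]
width: 0.0682
grip_force: 0.0
```

```bash
python3 st.py
```

```text
t 22.125 s 0.0373 y -0.0007 z 0.0353 yaw 1.4537 Fs -0.66 Fy -0.42 Fz -0.19 0.0682385652532572 [ 0.04  0.03 -0.02]
```

Released. Next I retreat straight up and away, then check.

arm_command --pt "-0.6 0 0 -1 0" --pt "-0.6 0 0 -3 0" --pt "-0.6 0 0 -5 0" --pt "-0.6 0 0 -5 0" --pt "-0.6 0 0 -3 0" --pt "-0.6 0 0 0 0" --pt "-0.6 0 0 0 0"

```text
time: 23.0
ee_pos: [0.5573, 0.0539, 0.2043]
ee_rot: [-2.347, -2.087, 0.002]
contact_force: [-0.2, -0.7, -0.1]
width: 0.0683
grip_force: 0.0
```

```bash
python3 - <<'E'
from h import *
f,K,T=grab("scene"); g,K2,T2=grab("wrist"); np.savez("pics/end.npz",f=f,K=K,T=T,g=g,K2=K2,T2=T2)
c=np.zeros((420,800,3),np.uint8); a=cv2.resize(f[185:265,240:470],None,fx=2.1,fy=2.1,interpolation=cv2.INTER_CUBIC)
c[:a.shape[0],:a.shape[1]]=a; b=cv2.resize(g[:,100:450],None,fx=.85,fy=.85); c[:b.shape[0],490:490+b.shape[1]]=b; save("end",c)
E
python3 st.py
```

```text
t 23.1 s 0.0373 y 0.0005 z 0.2031 yaw 1.4538 Fs -0.83 Fy 0.32 Fz -0.33 0.06831538600188408 [ 0.05  0.01 -0.01]
```

View pics/end.png

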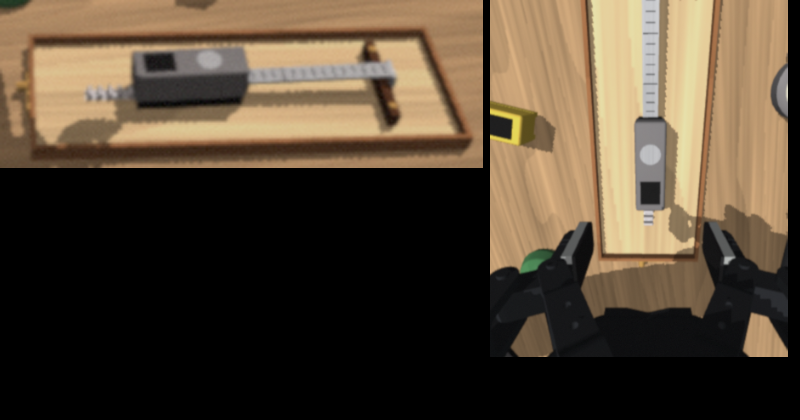

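The end view shows the case seated along the tray over the rail, with the blade drawn out and the hook beyond the batten at about (392,72). One check of the seated position follows.

```bash
python3 - <<'E'
from h import *
D=np.load("pics/end.npz"); K,T,g=D["K2"],D["T2"],D["g"]
o=np.array([.5528,.0168]); x=np.array([.1205,.9927]); y=np.array([-x[1],x[0]])
G=cv2.cvtColor(g,cv2.COLOR_RGB2GRAY)
print(G[132:152,280:296].mean(1).astype(int)); print(G[238:256,280:296].mean(1).astype(int)); print(G[200,262:312])
def s(uv,z): p=onz(K,T,uv,z)[:2]-o; return (p@x).round(4),(p@y).round(4)
print("front",s((288,144),.054),"rear",s((288,246),.054),"sides",s((272,200),.054),s((306,200),.054))
E
```

```text
[185 191 191 190 182 147  87  46  52  66  77  98 117 127 132 134 135 135
 135 135]
[ 32  46  84 115 128 131 131 129 126 141 175 199 203 201 185 154 145 167]
[208 205 203 200 198 198 202 198 170 136 128 133 134 135 135 134 135 135
 135 135 134 134 135 133 134 134 133 134 133 133 135 134 134 133 133 133
 133 133 133 133 134 130 117  97  88 104 112 113 114 117]
front (np.float64(0.09), np.float64(-0.0005)) rear (np.float64(-0.0151), np.float64(-0.0013)) sides (np.float64(0.0353), np.float64(0.015)) (np.float64(0.0355), np.float64(-0.0188))
```

```bash
python3 -c "
from workcell import r
print(r.sign_off())"
```

```text
the job is handed in; nothing more can be done
None
```

The rule is hooked over the batten, its fin is fully down in the rail gap 35 mm ahead of the rail's middle, and I let go and handed the job in. I estimate the pull at about 7.5 N from force readings taken while holding it. The judge's result was not shown.

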